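Fit the chip strainer under its lip

ROBOT

A 7-joint arm with a two-finger parallel gripper is mounted at the origin on the work surface. World frame = base frame: x ahead of the robot, y to its left, z up, the work surface at z = 0. Lengths are in mm, angles in rad, forces in N, time in s.
With the tool pointing down it reaches from about 400 to 875 mm from the base axis. Payload 4.4 kg.
Tool frame: the origin (TCP) lies at the very end of the fingers, on their centre line; the grasp point (between the pads) lies 19 mm behind it; z points along the fingers, y is the line along which they close (so a half turn about z gives the same grasp; the last joint's range is limited). The gripper opens to 85 mm and grips with 20 to 120 N. Pads are 22 mm wide; open, the fingers measure 114 mm over their backs; the gripper's body (76 mm by 85 mm) begins 54 mm behind the grasp point. The pads swing forward as they close: fully open they stand 13 mm farther back than shut.
Start: joints at [-1.254, 0.628, 0.038, 1.517, -0.027, 0.996, -0.02], TCP at [242.765, 602.978, 231.313] pointing down, gripper open.
Joint ranges: [-3.06, 3.06], [-0.37, 2.12], [-1.25, 1.32], [0.18, 2.47], [-1.1, 4.24], [0.23, 1.98], [-2.94, 2.94]. Speed limits (rad/s): [2.57, 2.57, 3.14, 3.14, 3.14, 3.14, 3.14].

INTERFACE

Orientations are given as [roll, pitch, yaw] about the fixed x, y, z axes, in that order (R = Rz(yaw) Ry(pitch) Rx(roll)).
In Python, from cell import ctrl gives the robot as it stands.
- The arm moves only by the tool jog_arm, never from a script. Its argument "plan" is a list of rows, each an object of numbers: "tx", "ty", "tz": the shift along the tool's x, y, z as a fraction of full scale; "wx", "wy", "wz": the turn, a rotation vector about the tool's x, y, z as a fraction of full scale; "claw": the closure, from 0 (fully open) to 1 (shut). In form: [{"tx": .., "ty": .., "tz": .., "wx": .., "wy": .., "wz": .., "claw": ..}, ...]. A call has 1 to 12 rows; each row is the pose to reach, as a shift and turn from the pose commanded when the call began, along the tool's axes at that moment; what a row does not reach only later rows make up. Full scale, the value 1, is 300 mm for a shift and 90 degrees for a turn. A row lasts 1/10 s, in which the tool goes at most 50 mm and 8.59 degrees, less where a joint would pass 70% of its speed; a pose out of reach is approached as far as the arm can. A call with a number of a shift or a turn outside -1 to 1 is refused whole. A call with a gripper value outside its range is refused whole. The fingers move at their own pace and stop on an object; the grip force is fixed at half the most. Time passes only in rows, so rows that repeat a pose let the fingers close. It gives the time, the measured TCP pose, the force, the opening and the grip force at its end, in the units of the state.
- ctrl.read_state(): the state, without advancing time (a new reading comes with each control period).
- ctrl.get_image(name): name is "scene" or "top"; returns a dict with "img" (400x640x3 uint8, red, green, blue), "depth" (400x640 float32, mm along the optical axis (not along the pixel's ray), 0 where there is no reading), "fx", "fy", "cx", "cy" (pixels), "distortion" ([k1, k2, p1, p2, k3] as OpenCV has them; the pictures are not rectified), "position" and "orientation" of the camera in the world. Camera axes: x right, y down, z forward; pixel columns grow to the right and rows downward; lengths in mm; the calibration is good to about 2 mm. A picture is of the moment at which its call begins.
- ctrl.finish_job(): hands the job in; it is judged then, once.
Trained networks look in a picture, given as the dict that the camera call returned (one of the last four; its "shot" number tells which), for a name from the list of things; names that differ only in an ending like _2 or _b are one class to them, and where a whole thing is asked for, a point or a joint stands for the part that bears it (a point fixed in the world has none). Each returns a list of dicts, best first, with "score" (0 to 1); they miss things now and then, are a little off and sometimes report something else, mostly with a low value. They report only what shows in the picture. A call takes as long as a camera call. They do not tell look-alikes from the thing itself.
- ctrl.trace(picture, thing): "pixels" (400x640 bool, what is visible of it) and "extent" ([centre column, centre row, width, height] in pixels, round what is visible of it).
The state is a dict: "clock": time; "qpos": joint angles; "qd": joint speeds; "tau": joint torques, N m; "eef_pos": TCP position; "tool_rot": TCP orientation; "force": force on the tool from outside, world axes, zero at the start; "torque": the same for the moment, N m; "width": finger opening in mm; "gripper_force": force on a finger pad.
Only numpy, scipy, OpenCV 4.12 (cv2) and the standard library are available. Lean on these libraries where they do the work, as an engineer would, in place of code of your own. Each camera call takes 0.05 s, during which the arm holds its last target. There are 200 camera calls.

TASK

Refit the slotted strainer frame in the open-topped grey strainer housing on the bench: hook one short edge of the frame under the retaining lip along the top of the housing, then rotate the frame down until it lies fully home and flat on the ledge inside, and let go of it. Leave the square solid cover plate where it lies.

Things in the scene. Friction and masses are not known exactly. Their poses are not given: they have to be found in the camera images.
- frame: Loose slotted steel frame (flat grating) 120 mm along x, 80 along y, 5 thick, about 250 g, lying flat on the bench. Origin: centre of its underside, z up. In its middle an upright pull tab, 10 mm thick along x, 40 wide along y, top 55 mm above the underside: grip across its thickness. Alike end for end: either 80 mm edge may go under the lip.
- seat (a point): Centre of the pocket of the fixed grey steel housing (146 x 110 mm outside), at its ledge, 55 mm above the bench, where the frame's underside rests. x: along the pocket, away from the lip, roughly away from the robot; z up. Pocket inside: x -68 to 68, y -50 to 50 mm. Ledge 36 mm wide at the lip, 22 elsewhere, hole amid it. Plain walls rise 12 mm above the ledge; pipe stub on the +x side.
- lip (a point): Middle of the free edge of the lip's underside; axes as the seat's. The lip is a bare steel strip 4 mm thick along the housing's whole -x side, overhanging 24 mm (seat x -68 to -44), underside 18 mm above the ledge. The opening left is 112 mm, so the frame cannot go straight down: with its +x edge raised about 20 degrees its low edge passes under the lip, then it turns down flat.
- cover: Bystander to leave alone: solid square steel cover plate 80 x 80 x 5 mm with four dark dots at its corners and the same pull tab as the frame (10 x 40 mm, top 55 mm above the underside), lying flat on the bench. Origin: centre of its underside.
There are look-alikes about, which are no part of the job. Leave any pink or purple look-alike of the frame alone.

How it is judged (in metres and radians):
At the end, for the whole second after the job is handed in: The frame lies flat (within 3.4 degrees of level) on the ledge (underside within 4 mm of its height) in the pocket, its centre within 12 mm of the pocket's centre along the pocket and 14 mm across it, so that one short edge is under the lip; it is at rest (z of frame in the frame of seat between -0.004 and 0.004 m and x of frame in the frame of seat between -0.012 and 0.012 m and y of frame in the frame of seat between -0.014 and 0.014 m and angle between frame's own z axis and vertical below 0.06 rad and linear speed of frame below 0.02 m/s); the robot touches nothing.
It fails at once if the solid cover plate is moved by more than 30 mm (distance of cover from where it was at the start of the episode above 0.03 m).
It also fails if it takes over 40 s, if anything falls off the work surface, if the arm or the gripper's body presses on something with over 40 N, if the wrist force passes 120 N, or if a joint passes its speed limit or range.

## Working session

There is one attempt and no reset: what is moved stays moved. The work goes in short steps, Python scripts to look and compute and a tool call to move; the robot and the scene stay as the last step left them, time stands still between calls to the robot, and variables do not carry over. Pictures are saved under pics/ and viewed, at most 10 in all, crops included, and the job is handed in when it is done.

Besides the shell and the picture viewer there is one more tool, called as name(argument=value, ...), one argument or row to a line, values as JSON. jog_arm: Moves the arm, as the interface text tells. Shift numbers are shares of 300 mm and turn numbers shares of 90 degrees, none past 1 either way. Its arguments: {"type":"object","properties":{"plan":{"type":"array"}},"required":["plan"]}

```bash
mkdir -p pics; ls
cat > h.py <<'E'
import numpy as np, cv2
from scipy.spatial.transform import Rotation as R
from cell import ctrl
def cam(p):
    K=np.array([[p['fx'],0,p['cx']],[0,p['fy'],p['cy']],[0,0,1.]]); return K,np.array(p['distortion'],float)
def cloud(p,mask):
    K,D=cam(p); v,u=np.nonzero(mask&(p['depth']>0)); z=p['depth'][v,u]
    n=cv2.undistortPoints(np.c_[u,v].astype(float).reshape(-1,1,2),K,D).reshape(-1,2)
    c=np.c_[n*z[:,None],z]; o=np.array(p['orientation'],float)
    M=o if o.shape==(3,3) else (R.from_euler('xyz',o).as_matrix() if o.size==3 else R.from_quat(o).as_matrix())
    return c@M.T+np.array(p['position']),np.c_[u,v]
E
python3 - <<'E'
from h import *
for n in('scene','top'):
    p=ctrl.get_image(n); cv2.imwrite(f'pics/{n}0.png',p['img'][:,:,::-1]); print(n,p['position'],p['orientation'])
    for t in('frame','cover','seat','lip'):
        try:
            for d in ctrl.trace(p,t):
                P,_=cloud(p,d['pixels']); print(t,round(d['score'],2),np.round(d['extent']),len(P),np.median(P,0).round() if len(P) else '',np.percentile(P[:,2],[2,98]).round() if len(P) else '')
        except Exception as e: print(t,e)
s=ctrl.read_state();print(s)
E
```

```text
pics
scene [1416.20891562 -299.7504686  1004.856107  ] [-2.34445862  0.0103528   1.3159343 ]
frame 0.98 [325. 196.  38.  28.] 695 [402. -26.   3.] [-4. 53.]
frame 0.79 [206. 197.  36.  27.] 568 [ 314. -389.    4.] [-3. 53.]
frame 0.65 [205. 289.  52.  35.] 1135 [ 668. -429.    3.] [-4. 53.]
frame 0.63 [368. 167.  26.  29.] 578 [319. 155.   3.] [-5. 53.]
frame 0.61 [256. 250.  37.  34.] 791 [ 576. -266.    4.] [-2. 54.]
seat 0.75 [419. 194.  56.  52.] 2084 [503. 254.  51.] [ 1. 77.]
lip 0.67 [417. 195.  58.  55.] 2183 [503. 255.  50.] [-2. 77.]
top [256.44358761 -64.04089677 987.69898212] [-2.87673593e+00  2.81145656e-03 -1.64085957e+00]
frame 0.77 [224. 295.  49.  60.] 1355 [309. 160.   6.] [-1. 56.]
frame 0.68 [454. 138.  56.  46.] 1231 [ 658. -426.    6.] [-1. 56.]
frame 0.67 [395. 179.  41.  50.] 1354 [ 562. -262.    6.] [-2. 56.]
frame 0.63 [299. 255.  60.  53.] 1298 [391. -22.   5.] [-1. 56.]
frame 0.6 [458. 280.  54.  63.] 1586 [ 306. -387.    5.] [-1. 56.]
cover 0.83 [287. 194.  37.  36.] 983 [538.   8.   6.] [ 3. 57.]
seat 0.71 [179. 213.  55.  74.] 3624 [503. 262.  56.] [ 4. 80.]
lip 0.83 [176. 212.  63.  73.] 3710 [503. 262.  56.] [ 2. 80.]
{'clock': 0.5, 'qpos': array([-1.25378466,  0.62842748,  0.03848293,  1.51745288, -0.02701074,
        0.99631568, -0.01999495]), 'qd': array([-0.00039836, -0.00157479,  0.00061129,  0.00097914, -0.00030192,
        0.00067051, -0.00131516]), 'tau': array([-1.25317540e-03, -5.62805700e+01,  1.22401848e+00, -1.93604654e+01,
        1.08391349e-02,  2.65022070e-03,  3.58008970e-05]), 'eef_pos': array([242.74962667, 602.94349716, 231.27832542]), 'tool_rot': array([-3.14150606e+00, -5.16090103e-05,  2.75876780e+00]), 'force': array([0.2325299 , 0.00073657, 0.37929759]), 'torque': array([-0.00925322,  0.01072449, -0.03580477]), 'gripper_force': 0.0, 'width': 85.33323342887486}
```

Run:
```python
import cv2
a=cv2.imread('pics/top0.png')[90:340,130:510]; cv2.imwrite('pics/top0c.png',cv2.resize(a,None,fx=2.1,fy=2.1,interpolation=cv2.INTER_CUBIC))
a=cv2.imread('pics/scene0.png')[130:330,170:470]; cv2.imwrite('pics/scene0c.png',cv2.resize(a,None,fx=2.6,fy=2.6,interpolation=cv2.INTER_CUBIC))
```

```text
(no output)
```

View pics/top0c.png

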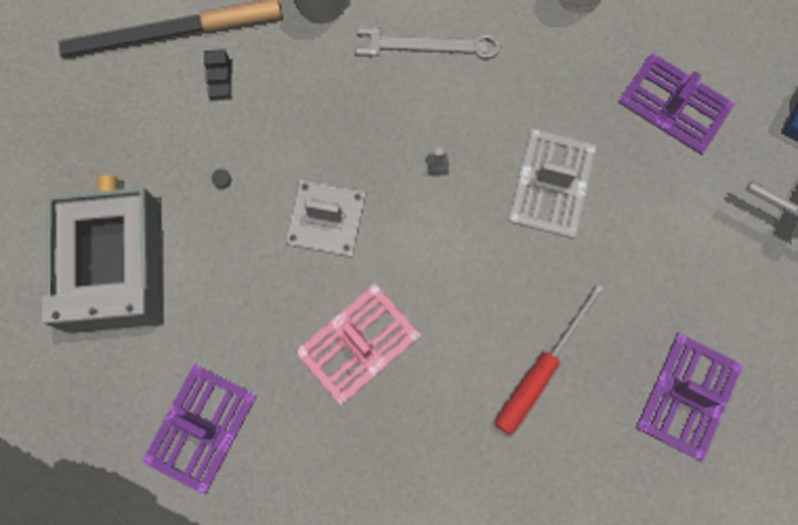

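View pics/scene0c.png

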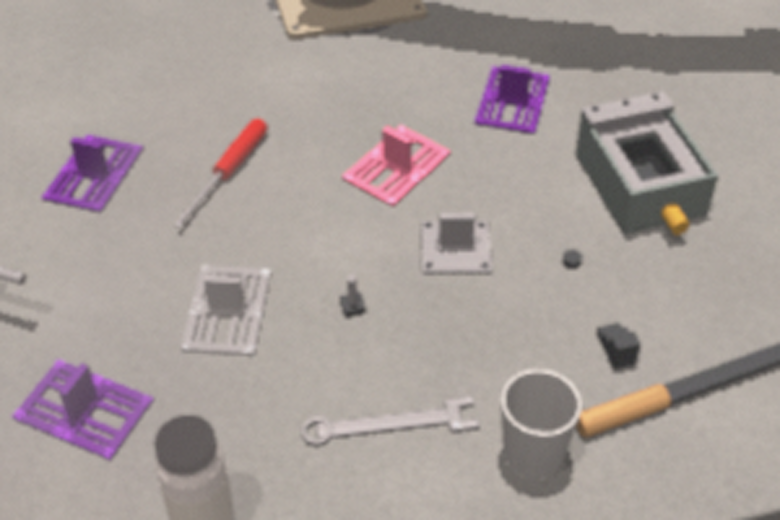

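```bash
cat >> h.py <<'E'
def rect(P):
    (c,s,a)=cv2.minAreaRect(P[:,:2].astype(np.float32)); return np.round(c,1),np.round(s,1),round(a,1)
def robust(P):
    return P
E
python3 - <<'E'
from h import *
pix={'scene':(256,250),'top':(395,179)}
for n in('scene','top'):
    p=ctrl.get_image(n)
    for d in ctrl.trace(p,'frame'):
        if np.hypot(*(np.array(d['extent'][:2])-pix[n]))<15:
            m=d['pixels'];P,_=cloud(p,m)
            L=P[(P[:,2]>1)&(P[:,2]<12)]; T=P[P[:,2]>48]
            print(n,'plate',len(L),rect(L),np.median(L[:,2]),'tab',len(T),rect(T),T.mean(0).round(1),P[:,2].max())
    d=max(ctrl.trace(p,'seat'),key=lambda d:d['score']); m=cv2.dilate(d['pixels'].astype(np.uint8),np.ones((9,9)))>0
    P,_=cloud(p,m); print(np.histogram(P[:,2],bins=range(0,92,4)))
    for a,b in((52,58),(62,71),(72,84),(60,90)):
        Q=P[(P[:,2]>a)&(P[:,2]<b)]; print(a,b,len(Q),rect(Q),np.median(Q,0).round(1))
E
```

```text
scene plate 526 (array([ 570.6, -265.5]), array([ 81.2, 125. ]), 71.5) 3.4961631409198617 tab 53 (array([ 570.3, -265.3]), array([36.7, 13.4]), 73.9) [ 570.8 -266.4   52.2] 57.01835320437556
(array([333, 165,  68,  49,  45,  54,  65,  67,  74,  60,  47,  64, 225,
       371,  94, 104, 114,  38, 159,  58,   1,   0]), array([ 0,  4,  8, 12, 16, 20, 24, 28, 32, 36, 40, 44, 48, 52, 56, 60, 64,
       68, 72, 76, 80, 84, 88]))
52 58 434 (array([504.3, 254.4]), array([147.9, 111.8]), 3.1) [503.1 263.1  53.9]
62 71 210 (array([504.5, 255.3]), array([149., 112.]), 2.1) [529.5 258.2  65.1]
72 84 218 (array([443.9, 254.1]), array([ 33.8, 113.7]), 2.1) [444.6 251.3  74.9]
60 90 474 (array([502. , 256.1]), array([153.1, 114.6]), 1.7) [457.2 252.7  69.6]
top plate 1057 (array([ 568.2, -265.4]), array([ 82.9, 123.1]), 70.6) 5.504237946868329 tab 78 (array([ 567.6, -264.4]), array([39.7, 11.2]), 74.1) [ 566.9 -264.2   54.4] 58.43379053162778
(array([826, 574, 217,  38,  42,  42,  52,  43,  69,  68,  31,  51,  74,
       562, 608, 109, 229, 188,  72, 450, 123,   0]), array([ 0,  4,  8, 12, 16, 20, 24, 28, 32, 36, 40, 44, 48, 52, 56, 60, 64,
       68, 72, 76, 80, 84, 88]))
52 58 984 (array([500. , 257.9]), array([142.2, 106.6]), 1.5) [523.2 263.6  55.7]
62 71 448 (array([501.3, 260.3]), array([145.5, 111.6]), 1.3) [529.  261.6  67.4]
72 84 645 (array([470.6, 260.9]), array([ 87.6, 112. ]), 3.6) [443.3 257.1  78.2]
60 90 1171 (array([501.3, 259.9]), array([145.5, 112.2]), 1.3) [452.8 259.8  75.7]
```

```bash
cat >> h.py <<'E'
def step(p0,r0,p1,r1):
    "fractions for one call from pose0 to pose1 (Rotation objects)"
    t=r0.inv().apply(np.array(p1)-p0)/300; w=(r0.inv()*r1).as_rotvec()/(np.pi/2)
    return np.round(t,3),np.round(w,3)
def apply(p0,r0,t,w):
    return p0+r0.apply(np.array(t)*300), r0*R.from_rotvec(np.array(w)*np.pi/2)
def down(yawdeg): return R.from_euler('xyz',[180,0,yawdeg],degrees=True)
E
python3 - <<'E'
from h import *
s=ctrl.read_state(); p=s['eef_pos']; r=R.from_euler('xyz',s['tool_rot']); y0=np.degrees(s['tool_rot'][2]);g=np.array([569,-265,110.])
P0=p;Y=[y0+(72.5-y0)*k/3 for k in range(4)]
for k in range(1,4):
    t=P0+(g-P0)*k/3
    if k<3:t[2]=231
    a,b=step(p,r,t,down(Y[k])); print(a,b); p,r=apply(p,r,a,b)
print(p,r.as_euler('xyz',degrees=True))
E
```

```text
[-0.696 -0.759  0.001] [ 0.    -0.     0.317]
[-0.975 -0.334 -0.   ] [-0.    -0.     0.317]
[-1.016  0.171  0.403] [-0.    -0.     0.317]
[ 568.87455471 -264.99793751  110.09483488] [-1.79999223e+02 -4.72197381e-04  7.24760467e+01]
```

jog_arm(
  plan=[
    {"tx":-0.696,"ty":-0.759,"wz":0.317,"claw":0},
    {"tx":-0.696,"ty":-0.759,"wz":0.317,"claw":0},
    {"tx":-0.696,"ty":-0.759,"wz":0.317,"claw":0},
    {"tx":-0.696,"ty":-0.759,"wz":0.317,"claw":0},
    {"tx":-0.696,"ty":-0.759,"wz":0.317,"claw":0},
    {"tx":-0.696,"ty":-0.759,"wz":0.317,"claw":0},
    {"tx":-0.696,"ty":-0.759,"wz":0.317,"claw":0},
    {"tx":-0.696,"ty":-0.759,"wz":0.317,"claw":0},
  ],
)

```text
invalid input at $.plan[0]: expected keys tx, ty, tz, wx, wy, wz, claw
```

jog_arm(
  plan=[
    {"tx":-0.975,"ty":-0.334,"wz":0.317,"claw":0},
    {"tx":-0.975,"ty":-0.334,"wz":0.317,"claw":0},
    {"tx":-0.975,"ty":-0.334,"wz":0.317,"claw":0},
    {"tx":-0.975,"ty":-0.334,"wz":0.317,"claw":0},
    {"tx":-0.975,"ty":-0.334,"wz":0.317,"claw":0},
    {"tx":-0.975,"ty":-0.334,"wz":0.317,"claw":0},
    {"tx":-0.975,"ty":-0.334,"wz":0.317,"claw":0},
    {"tx":-0.975,"ty":-0.334,"wz":0.317,"claw":0},
  ],
)

```text
invalid input at $.plan[0]: expected keys tx, ty, tz, wx, wy, wz, claw
```

jog_arm(
  plan=[
    {"tx":-1,"ty":0.171,"tz":0.4,"wz":0.317,"claw":0},
    {"tx":-1,"ty":0.171,"tz":0.4,"wz":0.317,"claw":0},
    {"tx":-1,"ty":0.171,"tz":0.4,"wz":0.317,"claw":0},
    {"tx":-1,"ty":0.171,"tz":0.4,"wz":0.317,"claw":0},
    {"tx":-1,"ty":0.171,"tz":0.4,"wz":0.317,"claw":0},
    {"tx":-1,"ty":0.171,"tz":0.4,"wz":0.317,"claw":0},
    {"tx":-1,"ty":0.171,"tz":0.4,"wz":0.317,"claw":0},
    {"tx":-1,"ty":0.171,"tz":0.4,"wz":0.317,"claw":0},
    {"tx":-1,"ty":0.171,"tz":0.4,"wz":0.317,"claw":0},
    {"tx":-1,"ty":0.171,"tz":0.4,"wz":0.317,"claw":0},
  ],
)

```text
invalid input at $.plan[0]: expected keys tx, ty, tz, wx, wy, wz, claw
```

jog_arm(
  plan=[
    {"tx":-0.696,"ty":-0.759,"tz":0,"wx":0,"wy":0,"wz":0.317,"claw":0},
    {"tx":-0.696,"ty":-0.759,"tz":0,"wx":0,"wy":0,"wz":0.317,"claw":0},
    {"tx":-0.696,"ty":-0.759,"tz":0,"wx":0,"wy":0,"wz":0.317,"claw":0},
    {"tx":-0.696,"ty":-0.759,"tz":0,"wx":0,"wy":0,"wz":0.317,"claw":0},
    {"tx":-0.696,"ty":-0.759,"tz":0,"wx":0,"wy":0,"wz":0.317,"claw":0},
    {"tx":-0.696,"ty":-0.759,"tz":0,"wx":0,"wy":0,"wz":0.317,"claw":0},
    {"tx":-0.696,"ty":-0.759,"tz":0,"wx":0,"wy":0,"wz":0.317,"claw":0},
    {"tx":-0.696,"ty":-0.759,"tz":0,"wx":0,"wy":0,"wz":0.317,"claw":0},
  ],
)

```text
clock: 1.6
eef_pos: [352.4, 312.2, 231.8]
tool_rot: [3.141, 0.0, 2.257]
force: [0.4, 0.2, 1.0]
width: 85.2
gripper_force: 0.0
```

jog_arm(
  plan=[
    {"tx":-0.975,"ty":-0.334,"tz":0,"wx":0,"wy":0,"wz":0.317,"claw":0},
    {"tx":-0.975,"ty":-0.334,"tz":0,"wx":0,"wy":0,"wz":0.317,"claw":0},
    {"tx":-0.975,"ty":-0.334,"tz":0,"wx":0,"wy":0,"wz":0.317,"claw":0},
    {"tx":-0.975,"ty":-0.334,"tz":0,"wx":0,"wy":0,"wz":0.317,"claw":0},
    {"tx":-0.975,"ty":-0.334,"tz":0,"wx":0,"wy":0,"wz":0.317,"claw":0},
    {"tx":-0.975,"ty":-0.334,"tz":0,"wx":0,"wy":0,"wz":0.317,"claw":0},
    {"tx":-0.975,"ty":-0.334,"tz":0,"wx":0,"wy":0,"wz":0.317,"claw":0},
    {"tx":-0.975,"ty":-0.334,"tz":0,"wx":0,"wy":0,"wz":0.317,"claw":0},
  ],
)

```text
clock: 2.4
eef_pos: [461.5, 24.3, 231.3]
tool_rot: [3.141, 0.0, 1.761]
force: [0.3, 1.1, 0.6]
width: 85.5
gripper_force: 0.0
```

jog_arm(
  plan=[
    {"tx":-1,"ty":0.171,"tz":0.4,"wx":0,"wy":0,"wz":0.317,"claw":0},
    {"tx":-1,"ty":0.171,"tz":0.4,"wx":0,"wy":0,"wz":0.317,"claw":0},
    {"tx":-1,"ty":0.171,"tz":0.4,"wx":0,"wy":0,"wz":0.317,"claw":0},
    {"tx":-1,"ty":0.171,"tz":0.4,"wx":0,"wy":0,"wz":0.317,"claw":0},
    {"tx":-1,"ty":0.171,"tz":0.4,"wx":0,"wy":0,"wz":0.317,"claw":0},
    {"tx":-1,"ty":0.171,"tz":0.4,"wx":0,"wy":0,"wz":0.317,"claw":0},
    {"tx":-1,"ty":0.171,"tz":0.4,"wx":0,"wy":0,"wz":0.317,"claw":0},
    {"tx":-1,"ty":0.171,"tz":0.4,"wx":0,"wy":0,"wz":0.317,"claw":0},
    {"tx":-1,"ty":0.171,"tz":0.4,"wx":0,"wy":0,"wz":0.317,"claw":0},
  ],
)

```text
clock: 3.3
eef_pos: [568.9, -256.7, 110.3]
tool_rot: [-3.14, -0.002, 1.268]
force: [0.3, 1.1, -0.2]
width: 85.3
gripper_force: 0.0
```

Run:
```python
from h import *
s=ctrl.read_state(); p=s['eef_pos']; r=R.from_euler('xyz',s['tool_rot']); print(s['clock'],p,np.degrees(s['tool_rot']),s['qd'].round(2))
print(step(p,r,[569,-265,26],down(72.8)))
```

```text
3.3 [ 568.90248205 -256.67748862  110.33209958] [-1.79894465e+02 -1.41251175e-01  7.26547826e+01] [-0.02 -0.03 -0.    0.02 -0.    0.    0.  ]
(array([-0.027,  0.009,  0.281]), array([-0.001, -0.002, -0.002]))
```

jog_arm(
  plan=[
    {"tx":-0.027,"ty":0.009,"tz":0.06,"wx":0,"wy":0,"wz":0,"claw":0},
    {"tx":-0.027,"ty":0.009,"tz":0.17,"wx":0,"wy":0,"wz":0,"claw":0},
    {"tx":-0.027,"ty":0.009,"tz":0.25,"wx":0,"wy":0,"wz":0,"claw":0},
    {"tx":-0.027,"ty":0.009,"tz":0.281,"wx":0,"wy":0,"wz":0,"claw":0},
    {"tx":-0.027,"ty":0.009,"tz":0.281,"wx":0,"wy":0,"wz":0,"claw":0.5},
    {"tx":-0.027,"ty":0.009,"tz":0.281,"wx":0,"wy":0,"wz":0,"claw":1},
    {"tx":-0.027,"ty":0.009,"tz":0.281,"wx":0,"wy":0,"wz":0,"claw":1},
    {"tx":-0.027,"ty":0.009,"tz":0.281,"wx":0,"wy":0,"wz":0,"claw":1},
    {"tx":-0.027,"ty":0.009,"tz":0.281,"wx":0,"wy":0,"wz":0,"claw":1},
    {"tx":-0.027,"ty":0.009,"tz":0.281,"wx":0,"wy":0,"wz":0,"claw":1},
  ],
)

```text
clock: 4.3
eef_pos: [568.6, -269.1, 27.9]
tool_rot: [3.14, -0.0, 1.265]
force: [-0.2, 0.4, 5.8]
width: 8.8
gripper_force: 60.1
```

jog_arm(
  plan=[
    {"tx":0,"ty":0,"tz":0,"wx":0,"wy":0,"wz":0,"claw":1},
    {"tx":0,"ty":0,"tz":0,"wx":0,"wy":0,"wz":0,"claw":1},
    {"tx":0,"ty":0,"tz":0,"wx":0,"wy":0,"wz":0,"claw":1},
  ],
)

```text
clock: 4.6
eef_pos: [568.6, -269.1, 27.9]
tool_rot: [3.14, -0.0, 1.265]
force: [-1.0, 0.3, 6.0]
width: 8.9
gripper_force: 60.2
```

Run:
```python
from h import *
s=ctrl.read_state(); print(s['eef_pos'],np.degrees(s['tool_rot']),s['width'],s['gripper_force'],s['force'])
p=ctrl.get_image('top')
from h import *
d=[d for d in ctrl.trace(p,'frame') if abs(d['extent'][0]-395)<20 and abs(d['extent'][1]-179)<20]
for x in d:
    P,_=cloud(p,x['pixels']); L=P[(P[:,2]>1)&(P[:,2]<12)]; print(len(L),rect(L))
```

```text
[ 568.58386983 -269.09828886   27.94791216] [ 1.79925521e+02 -2.76819169e-03  7.24716816e+01] 8.887419608197822 60.153066515922546 [-0.9998614   0.29543984  5.96464848]
190 (array([ 538.8, -291.3]), array([26.5, 83.3]), 59.0)
```

```bash
cat >> h.py <<'E'
S=dict(c=np.array([503,257.5,55.]),yaw=2.0,off=4.0,h=27.9)
def pose(xe,ze,th,S=S):
    t=np.radians(th); Z=R.from_euler('z',S['yaw'],degrees=True)
    loc=np.array([xe+60*np.cos(t)-S['h']*np.sin(t),-S['off'],ze+60*np.sin(t)+S['h']*np.cos(t)])
    r=Z*R.from_euler('y',-th,degrees=True)*down(90)
    return S['c']+Z.apply(loc),r
E
python3 - <<'E'
from h import *
s=ctrl.read_state(); p=s['eef_pos']; r=R.from_euler('xyz',s['tool_rot'])
for q,o in(([568.6,-269,170],r),([540,-5,170],down(82)),):
    print(step(p,r,q,o))
p,r=np.array([540,-5,170]),down(82)
q,o=pose(-38,70,18); print(q,o.as_euler('xyz',degrees=True),step(p,r,q,o))
E
```

```text
(array([ 0.   ,  0.001, -0.474]), array([0., 0., 0.]))
(array([ 0.811, -0.355, -0.474]), array([ 0.001,  0.   , -0.106]))
[513.57505395 253.86685084 170.07549647] [162.   0.  92.] (array([ 0.842, -0.207, -0.   ]), array([-0.199,  0.017, -0.11 ]))
```

jog_arm(
  plan=[
    {"tx":0,"ty":0,"tz":-0.1,"wx":0,"wy":0,"wz":0,"claw":1},
    {"tx":0,"ty":0,"tz":-0.25,"wx":0,"wy":0,"wz":0,"claw":1},
    {"tx":0,"ty":0,"tz":-0.4,"wx":0,"wy":0,"wz":0,"claw":1},
    {"tx":0.05,"ty":-0.02,"tz":-0.474,"wx":0,"wy":0,"wz":0,"claw":1},
    {"tx":0.15,"ty":-0.06,"tz":-0.474,"wx":0,"wy":0,"wz":-0.03,"claw":1},
    {"tx":0.29,"ty":-0.12,"tz":-0.474,"wx":0,"wy":0,"wz":-0.06,"claw":1},
    {"tx":0.43,"ty":-0.18,"tz":-0.474,"wx":0,"wy":0,"wz":-0.08,"claw":1},
    {"tx":0.57,"ty":-0.24,"tz":-0.474,"wx":0,"wy":0,"wz":-0.1,"claw":1},
    {"tx":0.7,"ty":-0.3,"tz":-0.474,"wx":0,"wy":0,"wz":-0.106,"claw":1},
    {"tx":0.811,"ty":-0.355,"tz":-0.474,"wx":0,"wy":0,"wz":-0.106,"claw":1},
  ],
)

```text
clock: 5.7
eef_pos: [538.9, -2.0, 168.9]
tool_rot: [-3.141, -0.001, 1.433]
force: [0.2, -0.0, -2.3]
width: 8.8
gripper_force: 59.0
```

jog_arm(
  plan=[
    {"tx":0.12,"ty":-0.03,"tz":0,"wx":-0.02,"wy":0,"wz":-0.02,"claw":1},
    {"tx":0.25,"ty":-0.06,"tz":0,"wx":-0.06,"wy":0,"wz":-0.05,"claw":1},
    {"tx":0.4,"ty":-0.1,"tz":0,"wx":-0.1,"wy":0,"wz":-0.08,"claw":1},
    {"tx":0.54,"ty":-0.14,"tz":0,"wx":-0.15,"wy":0.01,"wz":-0.11,"claw":1},
    {"tx":0.68,"ty":-0.17,"tz":0,"wx":-0.199,"wy":0.017,"wz":-0.11,"claw":1},
    {"tx":0.78,"ty":-0.19,"tz":0,"wx":-0.199,"wy":0.017,"wz":-0.11,"claw":1},
    {"tx":0.842,"ty":-0.207,"tz":0,"wx":-0.199,"wy":0.017,"wz":-0.11,"claw":1},
    {"tx":0.842,"ty":-0.207,"tz":0,"wx":-0.199,"wy":0.017,"wz":-0.11,"claw":1},
    {"tx":0.842,"ty":-0.207,"tz":0,"wx":-0.199,"wy":0.017,"wz":-0.11,"claw":1},
    {"tx":0.842,"ty":-0.207,"tz":0,"wx":-0.199,"wy":0.017,"wz":-0.11,"claw":1},
  ],
)

```text
clock: 6.7
eef_pos: [513.4, 252.2, 169.1]
tool_rot: [2.829, 0.001, 1.603]
force: [-0.2, -0.2, -2.0]
width: 8.7
gripper_force: 59.1
```

Run:
```python
from h import *
s=ctrl.read_state(); p=s['eef_pos']; r=R.from_euler('xyz',s['tool_rot']);print(s['clock'],p,np.degrees(s['tool_rot']),s['width'])
im=[]
for n in('scene','top'):
    I=ctrl.get_image(n)
    for d in ctrl.trace(I,'frame')[:6]:
        P,_=cloud(I,d['pixels'])
        if len(P)>50 and np.median(P[:,2])>60:
            L=r.inv().apply(P-p)   # tool coords
            Q=L[(L[:,2]>15)&(L[:,2]<35)]
            print(n,d['score'],len(Q),'tool x',np.percentile(Q[:,0],[1,50,99]).round(1),'y',np.percentile(Q[:,1],[1,50,99]).round(1),'z',np.median(Q[:,2]).round(1))
    a=I['img'][130:280,340:540] if n=='scene' else I['img'][130:280,100:300]
    im.append(cv2.resize(a,None,fx=2,fy=2,interpolation=cv2.INTER_CUBIC))
cv2.imwrite('pics/pre.png',np.hstack(im)[:,:,::-1])
```

```text
6.7 [513.36890814 252.19594533 169.08241885] [1.62085078e+02 8.05526112e-02 9.18618369e+01] 8.74442187032923
scene 0.79 421 tool x [-40.2 -10.3  39.9] y [-57.8  13.8  62.3] z 25.2
top 0.62 902 tool x [-34.6 -17.6  21.7] y [-57.6   2.2  60.4] z 22.2
```

View pics/pre.png

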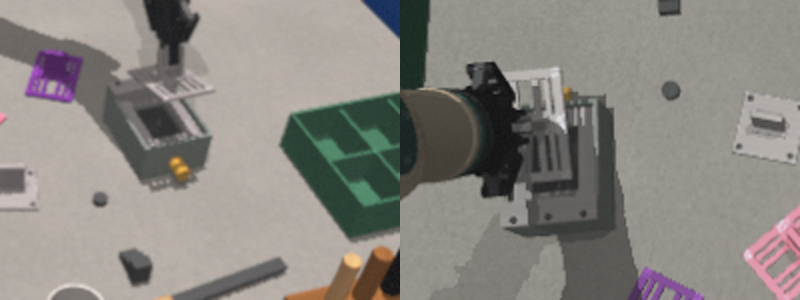

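```bash
sed -i "s/^S=dict.*/S=dict(c=np.array([501.5,255.2,55.]),yaw=2.0,off=0.0,h=27.9)/" h.py
python3 - <<'E'
from h import *
s=ctrl.read_state(); p=s['eef_pos']; r=R.from_euler('xyz',s['tool_rot'])
for a in((-36,70,18),(-36,20,18),(-36,5,18)): print(a,step(p,r,*pose(*a)))
p,r=pose(-36,5,18)
for a in((-50,4,18),(-61,3,18),(-61,3,12),(-61,2,6),(-61,1,0)): print(a,step(p,r,*pose(*a)))
E
```

```text
(-36, 70, 18) (array([ 0.01 ,  0.002, -0.002]), array([-0.001,  0.001, -0.001]))
(-36, 20, 18) (array([ 0.01 , -0.049,  0.156]), array([-0.001,  0.001, -0.001]))
(-36, 5, 18) (array([ 0.01 , -0.065,  0.204]), array([-0.001,  0.001, -0.001]))
(-50, 4, 18) (array([-0.   , -0.045, -0.011]), array([0., 0., 0.]))
(-61, 3, 18) (array([-0.   , -0.081, -0.019]), array([0., 0., 0.]))
(-61, 3, 12) (array([-0.   , -0.073,  0.002]), array([ 0.067, -0.   ,  0.   ]))
(-61, 2, 6) (array([-0.   , -0.067,  0.027]), array([ 0.133, -0.   ,  0.   ]))
(-61, 1, 0) (array([-0.   , -0.064,  0.053]), array([ 0.2, -0. , -0. ]))
```

jog_arm(
  plan=[
    {"tx":0.01,"ty":0,"tz":0,"wx":0,"wy":0,"wz":0,"claw":1},
    {"tx":0.01,"ty":-0.025,"tz":0.08,"wx":0,"wy":0,"wz":0,"claw":1},
    {"tx":0.01,"ty":-0.049,"tz":0.156,"wx":0,"wy":0,"wz":0,"claw":1},
    {"tx":0.01,"ty":-0.057,"tz":0.18,"wx":0,"wy":0,"wz":0,"claw":1},
    {"tx":0.01,"ty":-0.065,"tz":0.204,"wx":0,"wy":0,"wz":0,"claw":1},
    {"tx":0.01,"ty":-0.065,"tz":0.204,"wx":0,"wy":0,"wz":0,"claw":1},
    {"tx":0.01,"ty":-0.065,"tz":0.204,"wx":0,"wy":0,"wz":0,"claw":1},
  ],
)

```text
clock: 7.6
eef_pos: [513.5, 256.9, 104.9]
tool_rot: [2.829, 0.001, 1.606]
force: [0.6, -1.1, -2.6]
width: 9.1
gripper_force: 59.0
```

Run:
```python
from h import *
s=ctrl.read_state(); p=s['eef_pos']; r=R.from_euler('xyz',s['tool_rot']);print(s['clock'],p,np.degrees(s['tool_rot']),s['width'],s['force'])
q,o=pose(-36,5,18); print(p-q)
for a in((-50,4,18),(-61,3,18)): print(a,step(p,r,*pose(*a)))
im=[]
for n in('scene','top'):
    I=ctrl.get_image(n)
    a=I['img'][150:250,380:480] if n=='scene' else I['img'][160:260,140:240]
    im.append(cv2.resize(a,None,fx=4,fy=4,interpolation=cv2.INTER_CUBIC))
cv2.imwrite('pics/ins.png',np.hstack(im)[:,:,::-1])
```

```text
7.6 [513.54633426 256.94849923 104.89966135] [1.62072512e+02 7.83170897e-02 9.20057437e+01] 9.10680116113863 [ 0.62366191 -1.13517613 -2.57269496]
[-0.38790336  1.31428609 -0.17583512]
(-50, 4, 18) (array([-0.004, -0.044, -0.011]), array([-0.001,  0.001,  0.   ]))
(-61, 3, 18) (array([-0.004, -0.08 , -0.02 ]), array([-0.001,  0.001,  0.   ]))
```

View pics/ins.png

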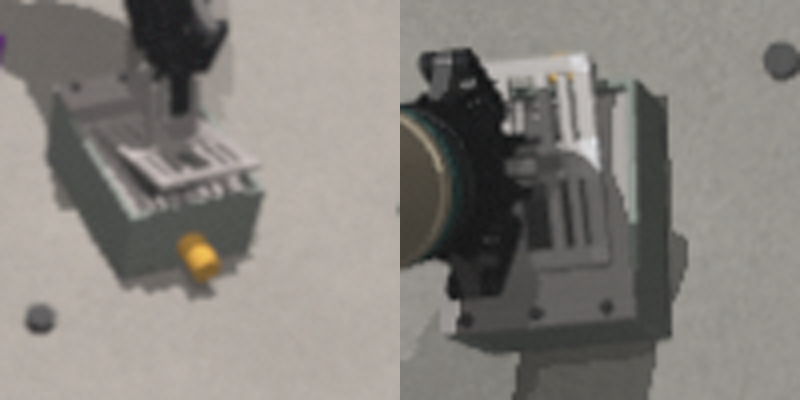

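The frame sits tilted in the opening. In the right-hand (top) crop its low edge is at row ~268, just clear of the lip edge at row ~285, and there is no contact force. Next I slide it under the lip.

jog_arm(
  plan=[
    {"tx":-0.003,"ty":-0.022,"tz":-0.006,"wx":0,"wy":0,"wz":0,"claw":1},
    {"tx":-0.003,"ty":-0.044,"tz":-0.011,"wx":0,"wy":0,"wz":0,"claw":1},
    {"tx":-0.003,"ty":-0.063,"tz":-0.016,"wx":0,"wy":0,"wz":0,"claw":1},
    {"tx":-0.003,"ty":-0.08,"tz":-0.02,"wx":0,"wy":0,"wz":0,"claw":1},
    {"tx":-0.003,"ty":-0.08,"tz":-0.02,"wx":0,"wy":0,"wz":0,"claw":1},
    {"tx":-0.003,"ty":-0.08,"tz":-0.02,"wx":0,"wy":0,"wz":0,"claw":1},
  ],
)

```text
clock: 8.3
eef_pos: [490.9, 257.3, 107.3]
tool_rot: [2.834, 0.004, 1.605]
force: [-0.6, 0.8, -1.8]
width: 9.0
gripper_force: 59.1
```

Run:
```python
from h import *
s=ctrl.read_state(); p=s['eef_pos']; r=R.from_euler('xyz',s['tool_rot']);print(s['clock'],p,np.degrees(s['tool_rot']),s['width'],s['force'])
q,o=pose(-61,3,18); print(p-q)
for a in((-61,3,12),(-61,2,6),(-61,1,0)): print(a,step(p,r,*pose(*a)))
```

```text
8.3 [490.92490565 257.27736743 107.26773759] [162.38005992   0.22912013  91.9408554 ] 9.003499732406414 [-0.56368146  0.80071662 -1.83904925]
[1.97543871 2.5156417  4.19224112]
(-61, 3, 12) (array([-0.008, -0.002,  0.033]), array([0.062, 0.003, 0.   ]))
(-61, 2, 6) (array([-0.008,  0.003,  0.058]), array([ 0.129,  0.003, -0.   ]))
(-61, 1, 0) (array([-0.008,  0.007,  0.084]), array([ 0.196,  0.003, -0.   ]))
```

Run:
```python
from h import *
s=ctrl.read_state(); print(s['qpos'].round(3),s['qd'].round(3),s['tau'].round(1),s['torque'])
im=[]
for n in('scene','top'):
    I=ctrl.get_image(n)
    a=I['img'][150:250,380:480] if n=='scene' else I['img'][160:260,140:240]
    im.append(cv2.resize(a,None,fx=4,fy=4,interpolation=cv2.INTER_CUBIC))
cv2.imwrite('pics/sl.png',np.hstack(im)[:,:,::-1])
s=ctrl.read_state(); print(s['eef_pos'],s['force'])
```

```text
[-1.047  0.695  0.609  2.164 -1.099  0.233  0.488] [ 0.006  0.002  0.002 -0.005 -0.002 -0.002  0.004] [ -0.2 -45.4   8.7  -9.3  -0.2  -1.4  -0. ] [-0.01436373  0.47649285 -0.01149006]
[491.07330466 257.11915041 107.14469913] [-0.6679421   0.29140264 -1.9465388 ]
```

View pics/sl.png

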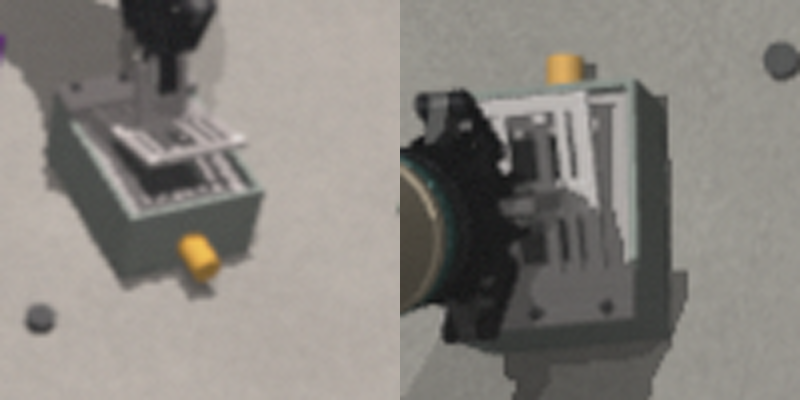

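jog_arm(
  plan=[
    {"tx":-0.004,"ty":0,"tz":0.008,"wx":0.02,"wy":0,"wz":0,"claw":1},
    {"tx":-0.006,"ty":0,"tz":0.018,"wx":0.04,"wy":0,"wz":0,"claw":1},
    {"tx":-0.006,"ty":0,"tz":0.028,"wx":0.06,"wy":0,"wz":0,"claw":1},
    {"tx":-0.006,"ty":0,"tz":0.028,"wx":0.06,"wy":0,"wz":0,"claw":1},
  ],
)

```text
clock: 8.8
eef_pos: [494.9, 255.0, 99.0]
tool_rot: [2.927, 0.005, 1.604]
force: [-0.5, 0.1, -1.7]
width: 9.4
gripper_force: 59.0
```

```bash
cat > st.py <<'E'
from h import *
import sys
s=ctrl.read_state(); p=s['eef_pos']; r=R.from_euler('xyz',s['tool_rot']);print(s['clock'],p,np.degrees(s['tool_rot']),s['qpos'].round(3),s['force'])
# actual xe,ze,theta
th=180-np.degrees(s['tool_rot'][0]); t=np.radians(th); L=R.from_euler('z',-S['yaw'],degrees=True).apply(p-S['c'])
print('xe,ze,th,y',L[0]-60*np.cos(t)+S['h']*np.sin(t),L[2]-60*np.sin(t)-S['h']*np.cos(t),th,L[1])
for a in((-61,3,12),(-61,2,6),(-61,1,0),(-61,0,0)): print(a,step(p,r,*pose(*a)))
E
python3 st.py
```

```text
8.8 [494.85649754 254.96519039  99.02053464] [167.72237836   0.29413088  91.89538621] [-1.049  0.75   0.7    2.089 -1.002  0.414  0.419] [-0.4500386   0.0918588  -1.74254624]
xe,ze,th,y -59.342472030606984 3.9997182185824123 12.277621640721947 -0.002811679933192178
(-61, 3, 12) (array([ 0.   , -0.006,  0.003]), array([ 0.003,  0.003, -0.   ]))
(-61, 2, 6) (array([0.   , 0.002, 0.028]), array([ 0.07 ,  0.003, -0.001]))
(-61, 1, 0) (array([0.   , 0.008, 0.053]), array([ 0.136,  0.003, -0.001]))
(-61, 0, 0) (array([0.   , 0.007, 0.057]), array([ 0.136,  0.003, -0.001]))
```

jog_arm(
  plan=[
    {"tx":0,"ty":-0.002,"tz":0.015,"wx":0.035,"wy":0.003,"wz":0,"claw":1},
    {"tx":0,"ty":0.002,"tz":0.028,"wx":0.07,"wy":0.003,"wz":0,"claw":1},
    {"tx":0,"ty":0.005,"tz":0.04,"wx":0.1,"wy":0.003,"wz":0,"claw":1},
    {"tx":0,"ty":0.008,"tz":0.053,"wx":0.136,"wy":0.003,"wz":0,"claw":1},
    {"tx":0,"ty":0.008,"tz":0.053,"wx":0.136,"wy":0.003,"wz":0,"claw":1},
    {"tx":0,"ty":0.008,"tz":0.053,"wx":0.136,"wy":0.003,"wz":0,"claw":1},
  ],
)

```text
clock: 9.4
eef_pos: [498.9, 255.2, 83.7]
tool_rot: [3.142, -0.0, 1.605]
force: [-0.3, -0.2, -2.1]
width: 9.0
gripper_force: 59.2
```

```bash
python3 st.py
```

```text
9.4 [498.90703084 255.20657859  83.73972465] [ 1.79997358e+02 -2.60206615e-02  9.19319222e+01] [-0.975  0.847  0.753  1.908 -0.858  0.745  0.318] [-0.26908508 -0.16954305 -2.093453  ]
xe,ze,th,y -62.58987328182957 0.8369576788166633 0.0026422934293464095 0.09706790344772458
(-61, 3, 12) (array([-0.   , -0.018, -0.047]), array([-0.133, -0.   , -0.001]))
(-61, 2, 6) (array([-0.   , -0.006, -0.024]), array([-0.067, -0.   , -0.001]))
(-61, 1, 0) (array([-0.   ,  0.005, -0.001]), array([ 0.   , -0.   , -0.001]))
(-61, 0, 0) (array([-0.   ,  0.005,  0.003]), array([ 0.   , -0.   , -0.001]))
```

jog_arm(
  plan=[
    {"tx":0,"ty":0.004,"tz":0.002,"wx":0,"wy":0,"wz":0,"claw":1},
    {"tx":0,"ty":0.004,"tz":0.002,"wx":0,"wy":0,"wz":0,"claw":0.7},
    {"tx":0,"ty":0.004,"tz":0.002,"wx":0,"wy":0,"wz":0,"claw":0.7},
    {"tx":0,"ty":0.004,"tz":0.002,"wx":0,"wy":0,"wz":0,"claw":0.7},
    {"tx":0,"ty":0.004,"tz":0.002,"wx":0,"wy":0,"wz":0,"claw":0.7},
    {"tx":0,"ty":0.004,"tz":-0.05,"wx":0,"wy":0,"wz":0,"claw":0.7},
    {"tx":0,"ty":0.004,"tz":-0.15,"wx":0,"wy":0,"wz":0,"claw":0.7},
    {"tx":0,"ty":0.004,"tz":-0.3,"wx":0,"wy":0,"wz":0,"claw":0.7},
    {"tx":0,"ty":0.004,"tz":-0.45,"wx":0,"wy":0,"wz":0,"claw":0.7},
    {"tx":0,"ty":0.004,"tz":-0.6,"wx":0,"wy":0,"wz":0,"claw":0.7},
    {"tx":0,"ty":0.004,"tz":-0.6,"wx":0,"wy":0,"wz":0,"claw":0.7},
  ],
)

```text
clock: 10.5
eef_pos: [504.2, 255.1, 271.1]
tool_rot: [3.132, -0.005, 1.604]
force: [0.9, -0.1, -1.1]
width: 25.7
gripper_force: 0.0
```

Run:
```python
from h import *
s=ctrl.read_state();print(s['clock'],s['eef_pos'],s['width'],s['force'])
im=[]
for n in('scene','top'):
    I=ctrl.get_image(n)
    for d in ctrl.trace(I,'frame')[:7]:
        P,_=cloud(I,d['pixels'])
        if len(P)>50 and np.median(P[:,2])>40:
            L=R.from_euler('z',-S['yaw'],degrees=True).apply(P-S['c']); T=L[L[:,2]>40]
            Q=L[(L[:,2]>0)&(L[:,2]<11)]; A=np.c_[Q[:,:2],np.ones(len(Q))]; f=np.linalg.lstsq(A,Q[:,2],rcond=None)[0]
            print(n,len(Q),np.percentile(Q,[1,50,99],axis=0).round(1).tolist(),'slope',f.round(3),'tab',len(T),T.mean(0).round(1) if len(T) else '')
    a=I['img'][150:250,380:480] if n=='scene' else I['img'][160:260,140:240]
    im.append(cv2.resize(a,None,fx=4,fy=4,interpolation=cv2.INTER_CUBIC))
cv2.imwrite('pics/fin.png',np.hstack(im)[:,:,::-1])
```

```text
10.5 [504.22904442 255.13307261 271.09376691] 25.715795618734123 [ 0.87548292 -0.08617545 -1.10017662]
scene 389 [[-53.0, -39.5, 0.2], [14.0, -11.4, 3.0], [60.7, 39.3, 10.0]] slope [-2.000e-03  4.000e-03  3.336e+00] tab 67 [ 1.9 -0.4 48.6]
top 905 [[-35.5, -34.4, 1.0], [20.2, -1.7, 5.8], [60.1, 45.1, 10.3]] slope [-0.01  -0.006  5.849] tab 110 [-3.6  3.7 53. ]
```

View pics/fin.png

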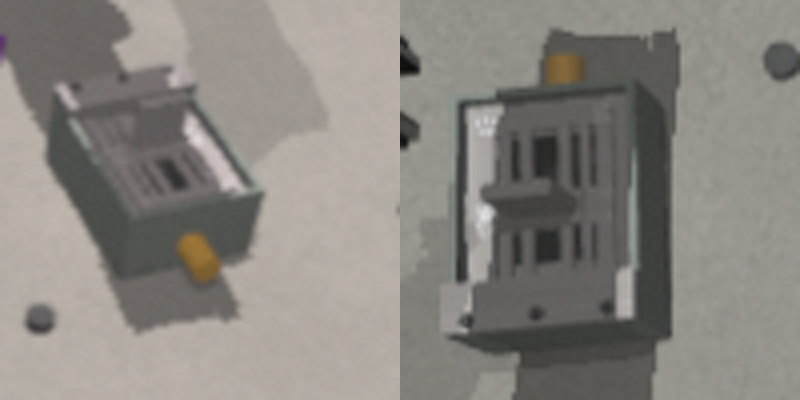

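The frame lies flat in the pocket: its slope is at most 0.01 rad, its top surface is about 5 mm above the ledge, and its near edge is hidden under the lip (right crop, row ~285). The gripper is well clear.

```bash
python3 -c "
from cell import ctrl
print(ctrl.finish_job())"
```

```text
the job is handed in; nothing more can be done
None
```

I refitted the grey strainer frame: in the last pictures it lies flat on the ledge with one short edge under the lip. The gripper let go and moved clear, I never reached for the cover plate or the pink and purple look-alikes, and I handed the job in at about 10.6 s; no verdict came back.

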